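# Make up the bottle tray and its carton for wrapping

### The arm

A 7-joint arm with a two-finger parallel gripper is mounted at the origin on a cart in front of the work surface, level with it; the furniture and walls round the work are solid. World frame = base frame: x ahead of the robot, y to its left, z up, the work surface at z = 0. Lengths are in m, angles in rad, forces in N, time in s.
With the tool pointing down it reaches from about 0.4 to 0.875 m from the base axis. Payload 19.3 kg.
Tool frame: the origin (TCP) lies between the finger pads; the fingertips stand bot.tip_extent ahead of it and the grasp point (between the pads) lies 3 mm ahead of it (bot.tip_extent is the distance from the TCP to the fingertips, in m); z points along the fingers, y is the line along which they close (so a half turn about z gives the same grasp; the last joint's range is limited). The gripper opens to 85 mm and grips with 20 to 120 N. Pads are 22 mm wide; open, the fingers measure 114 mm over their backs; the gripper's body (76 mm by 85 mm) begins 54 mm behind the grasp point. The pads swing forward as they close: fully open they stand 13 mm farther back than shut.
Start: joints at [-1.246, 0.521, -0.036, 1.599, 0.021, 1.021, -0.113], TCP at [0.24, 0.577, 0.253] pointing down, gripper open.
Joint ranges: [-2.91, 2.91], [-0.3, 2.13], [-1.5, 1.42], [0.17, 2.43], [-1.26, 4.41], [0.16, 1.93], [-2.52, 2.52]. Speed limits (rad/s): [1.89, 1.89, 2.39, 2.39, 3.01, 3.01, 3.01].

### API

Orientations are given as a unit quaternion [w, x, y, z].
In Python, from station import bot gives the robot as it stands.
- The arm moves only by the tool send_rows, never from a script. Its argument "deltas" is a list that holds one entry, the list of rows, each a list of 7 numbers: the closure, from 0 (fully open) to 1 (shut), then the shift along the world's x, y, z in m, then the turn, a rotation vector about the world's x, y, z in degrees. In form: [[[grip, dx, dy, dz, rx, ry, rz], ...]]. A call has 1 to 12 rows; each row is the pose to reach, as a shift and turn from the pose commanded when the call began; what a row does not reach only later rows make up. A row lasts 1/8 s, in which the tool goes at most 62.5 mm and 10.7 degrees, less where a joint would pass 70% of its speed; a pose out of reach is approached as far as the arm can. A call with a gripper value outside its range is refused whole. The fingers move at their own pace and stop on an object; the grip force is fixed at half the most. Time passes only in rows, so rows that repeat a pose let the fingers close. It gives the time, the measured TCP pose, the force, the opening and the grip force at its end, in the units of the state.
- bot.state(): the state, without advancing time (a new reading comes with each control period).
- bot.snapshot(name): name is "scene" or "top" or "wrist"; returns a dict with "frame" (384x512x3 uint8, red, green, blue), "z_map" (384x512 float32, m along the optical axis (not along the pixel's ray), 0 where there is no reading), "fx", "fy", "cx", "cy" (pixels), "rvec" (rotation vector, rad) and "tvec" (3), from world to camera coordinates, as OpenCV has them. Camera axes: x right, y down, z forward; pixel columns grow to the right and rows downward; lengths in m; the calibration is good to about 2 mm. The wrist camera is an equidistant fisheye: a pixel r from the principal point sees the ray r / f radians off the axis. A picture is of the moment at which its call begins.
- bot.finish_job(): hands the job in; it is judged then, once.
The state is a dict: "clock": time; "joint_positions": joint angles; "qvel": joint speeds; "joint_torque": joint torques, N m; "ee_pos": TCP position; "ee_rot": TCP orientation; "contact_force": force on the tool from outside, world axes, zero at the start; "torque": the same for the moment, N m; "opening": opening from 0.0 (shut) to 1.0 (fully open); "grasp_force": force on a finger pad.
Only numpy, scipy, OpenCV 4.12 (cv2) and the standard library are available. Lean on these libraries where they do the work, as an engineer would, in place of code of your own. Each camera call takes 0.05 s, during which the arm holds its last target. There are 200 camera calls.

### The job

Make up this order for wrapping: take the dark brown bottle out of the slanted rack and stand it upright in the tray's empty middle cell, between the green and the yellow-capped bottle. Set the white carton flat on the table in front of the tray (the long side towards the robot), centred in front of the green bottle, and push it up gently until its long side lies flush against the tray with no gap. Set things down without dropping them, leave the other two bottles standing in their cells, and do not shift the tape roll, pot and stapler near the work.

Things in the scene. Friction and masses are not known exactly. Their poses are not given: they have to be found in the camera images.
- bottle_brown: The bottle to move: dark brown glass, black screw cap, 225 mm tall, 62 mm diameter, 0.3 to 0.55 kg. Origin: centre of its underside; z runs along its axis to the cap. Cap: 30 mm diameter, from 197 to 225 mm along z. It starts in the rack's sleeve, tipped 34 degrees from upright.
- rack: Fixed plywood rack on the black mat, base board x -60 to 130 mm, 150 mm wide. Origin: centre under it, z up. A square sleeve (inside 68 mm, 100 mm deep, walls 5 mm) holds the brown bottle tipped 34 degrees towards the rack's -x (nearer and left); it comes out only along its axis, (-0.565, 0, 0.825) in this frame. Sleeve floor centre at (0.050, 0, 0.052).
- shelf_edge (a point): Middle of the lower front edge of the rack's fixed top shelf (12 mm thick, 160 mm wide, running back 195 mm from here, 360 mm above the mat, a masking tape roll fixed on it). It overhangs the brown bottle's cap, so that a tool cannot come straight down on the cap.
- bottle_cap (a point): Centre of the brown bottle's black cap, 211 mm along the bottle's axis; z along the axis, outward.
- tray: Fixed pale wooden bottle tray, 84 mm (x) by 240 mm (y) by 50 mm high, walls and floor 6 mm. Origin: centre under it, on the table; the front long side, towards the robot, is the face x = -0.042. Three square cells, 72 mm inside, in a row along y, centred at y = -0.078, 0 (the empty one) and 0.078. Small steel brackets stand out 22 mm at the two ends.
- bottle_green: Green glass bottle with a black cap, 196 mm tall, 58 mm diameter, standing loose in one of the tray's end cells (either one). Origin: centre of its underside, z up.
- bottle_yellow: Yellow-brown glass bottle with a yellow cap, 167 mm tall, 52 mm diameter, standing loose in the tray's other end cell. Origin: centre of its underside, z up.
- carton: Closed white carton, 60 mm (x) by 110 mm (y, its long side) by 45 mm high, 0.09 kg, loose. Origin: centre of its underside, z up.
- tape_roll: Bystander: roll of tan tape lying flat between rack and tray, 105 mm diameter, 48 mm high. Origin: centre of its underside.
- pot: Bystander: black plastic pot at the front right (not the one by the printer), 76 mm diameter, 58 mm high. Origin: centre of its underside.
- stapler: Bystander: red and black stapler right of the carton (not the one far back), 32 mm (x) by 138 mm (y) by 48 mm high. Origin: centre of its underside.

How it is judged:
At the end, for the whole second after the job is handed in: Brown bottle upright (8 deg) on the middle cell's floor; carton flat, long side parallel (4 deg) to the tray's front and touching it (gap under 3.5 mm), centred within 12 mm on the green bottle's cell; the other bottles upright in their cells, moved under 20 mm; all at rest (x of bottle_brown in the frame of tray between -0.012 and 0.012 m and y of bottle_brown in the frame of tray between -0.012 and 0.012 m and z of bottle_brown in the frame of tray below 0.012 m and angle between each of bottle_brown, bottle_green, bottle_yellow's own z axis and vertical below 0.14 rad and x of carton in the frame of tray between -0.0755 and -0.068 m and z of carton in the frame of tray below 0.006 m and angle between carton's own z axis and vertical below 0.06 rad and angle between the y axis of carton and the y axis of tray, either way round below 0.07 rad and ((y of bottle_green in the frame of tray above 0.04 m and y of carton in the frame of tray between 0.066 and 0.09 m) or (y of bottle_green in the frame of tray below -0.04 m and y of carton in the frame of tray between -0.09 and -0.066 m)) and distance of each of bottle_green, bottle_yellow from where it was at the start of the episode below 0.02 m and linear speed of each of bottle_brown, carton, bottle_green, bottle_yellow below 0.02 m/s).
It fails at once if tape roll, pot or stapler pushed more than 25 mm from where it stood (distance of any of tape_roll, pot, stapler from where it was at the start of the episode above 0.025 m).
It fails at once if the green or the yellow-brown bottle knocked over or lifted out of its cell (angle between any of bottle_green, bottle_yellow's own z axis and vertical above 0.3 rad or distance of any of bottle_green, bottle_yellow from where it was at the start of the episode above 0.03 m).
It fails at once if the brown bottle or the carton dropped (falling unheld faster than 0.8 m/s) ((linear speed of bottle_brown above 0.8 m/s and contact force between the fingers and bottle_brown below 0.1 N) or (linear speed of carton above 0.8 m/s and contact force between the fingers and carton below 0.1 N)).
It fails at once if the carton pressed against the tray with more than 60 N (contact force between carton and tray above 60 N).
It also fails if it takes over 72 s, if anything falls off the work surface, if the arm or the gripper's body presses on something with over 40 N, if the wrist force passes 120 N, or if a joint passes its speed limit or range.

## Working session

There is one attempt and no reset: what is moved stays moved. The work goes in short steps, Python scripts to look and compute and a tool call to move; the robot and the scene stay as the last step left them, time stands still between calls to the robot, and variables do not carry over. Pictures are saved under pics/ and viewed, at most 10 in all, crops included, and the job is handed in when it is done.

Besides the shell and the picture viewer there is one more tool, called after ">>>" as name([rows], argument=value, ...), one row to a line, values as JSON. send_rows: Moves the arm, as the interface text tells. Its arguments: {"type":"object","properties":{"deltas":{"type":"array","items":{"type":"array","items":{"type":"array","items":{"type":"number"}}}}},"required":["deltas"]}

```bash
mkdir -p pics; cat > h.py <<'E'
import numpy as np, cv2
from scipy.spatial.transform import Rotation as R
from station import bot
def world(s):
    "world coords of every pixel (pinhole)"
    z=s["z_map"]; v,u=np.mgrid[:z.shape[0],:z.shape[1]]
    c=np.stack([(u-s["cx"])/s["fx"]*z,(v-s["cy"])/s["fy"]*z,z],-1)
    M=cv2.Rodrigues(np.array(s["rvec"],float))[0]
    return (c-np.array(s["tvec"]).ravel())@M
E
python3 - <<'E'
from h import *
for n in("scene","top"):
    s=bot.snapshot(n); np.savez(n,**s); cv2.imwrite(f"pics/{n}.png",cv2.resize(s["frame"][...,::-1],(800,600)))
    M=cv2.Rodrigues(np.array(s["rvec"],float))[0]; print(n,s["fx"],s["cx"],s["cy"],-M.T@np.array(s["tvec"]).ravel(), M[2])
print(bot.state(),bot.tip_extent)
E
```

```text
scene 490.8220620685643 248.82980621795994 189.4139210292784 [-0.31630331 -0.82153657  1.28000239] [ 0.5769117   0.47766949 -0.66257433]
top 351.1346991511811 263.5624365116908 195.666964917916 [-0.07726164  0.08427016  1.55703117] [ 0.44041318 -0.09528104 -0.8927249 ]
{'clock': 0.1, 'joint_positions': array([-1.24621729,  0.52194578, -0.03629179,  1.59992422,  0.02116969,
        1.02109572, -0.11279509]), 'qvel': array([ 0.00039447, -0.0011347 , -0.00192849,  0.00085345, -0.00074566,
       -0.00086409, -0.00019853]), 'joint_torque': array([ 5.28705481e-03, -9.28486991e+01,  1.98510580e+00, -3.70532620e+01,
        1.82471395e-02,  5.46275871e-03,  2.10099910e-05]), 'ee_pos': array([0.2403157 , 0.57666359, 0.25279863]), 'ee_rot': array([-6.72835744e-05,  1.96136321e-01,  9.80576513e-01, -4.90036475e-04]), 'contact_force': array([-0.68497432, -0.61823973, -0.13696942]), 'torque': array([ 0.02950542,  0.00664126, -0.04380556]), 'grasp_force': 0.0, 'opening': 0.9978278407687629} 0.022
```

View pics/scene.png

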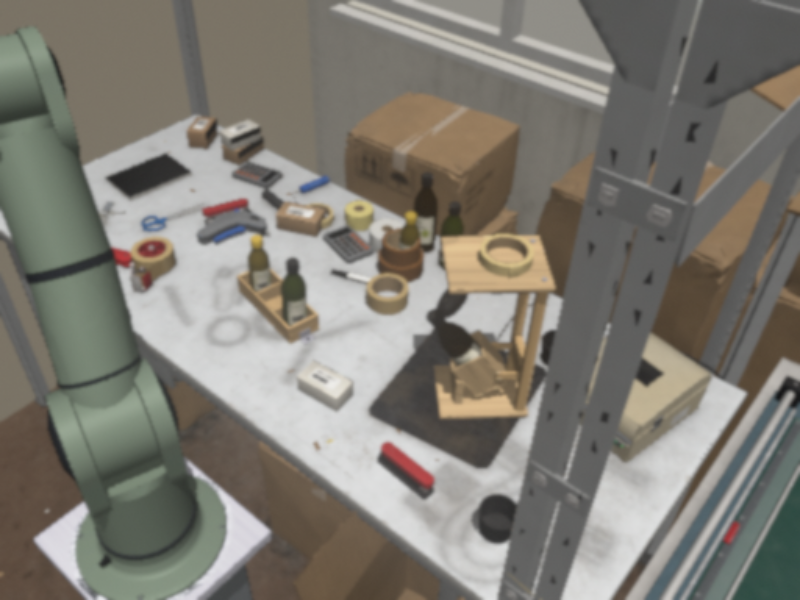

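View pics/top.png

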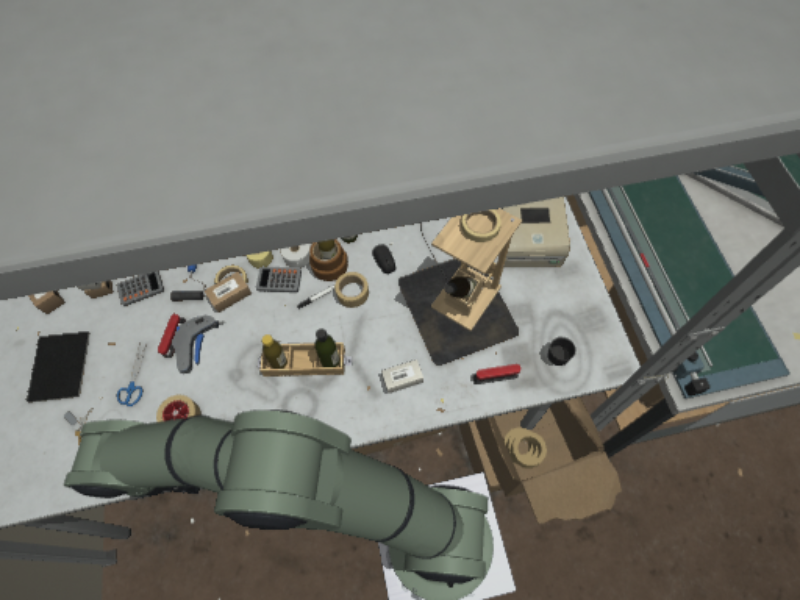

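The scene view shows the tray (280,300) with the yellow bottle on the left and the green one on the right, the carton at (325,384), the rack at (490,350) with the brown cap at about (448,305), the tape roll (387,293), the stapler (407,465) and the pot (497,517). The top view shows the tray at (302,358), the carton at (402,377) and the brown bottle at (460,288), partly under the shelf.

```bash
python3 - <<'E'
from h import *
for n in("scene","top"):
    s=dict(np.load(n+".npz")); W=world(s); F=s["frame"]
    def box(name,x0,y0,x1,y1,zl,zh):
        k=512/800; w=W[int(y0*k):int(y1*k),int(x0*k):int(x1*k)].reshape(-1,3)
        w=w[(w[:,2]>zl)&(w[:,2]<zh)&(np.abs(w[:,1])<1)]
        if len(w)<5: print(n,name,len(w));return
        r=cv2.minAreaRect((w[:,:2]*1000).astype(np.float32)); print(n,name,len(w),np.round(r[0],1),np.round(r[1],1),round(r[2],1),"z",np.round(np.percentile(w[:,2],[2,50,98]),4))
    def px(name,u,v): print(n,name,np.round(W[int(v*.64),int(u*.64)],3))
    if n=="scene":
        box("carton",290,350,360,415,.035,.06); box("tray",230,260,325,345,.042,.056)
        box("shelf",435,230,560,300,.364,.378);box("base",420,360,535,425,.006,.03)
        box("tape",360,265,415,320,.035,.06); box("stap",370,435,440,500,.015,.07); box("pot",470,490,525,545,.02,.07)
        box("ycap",245,230,270,250,.155,.175); box("gcap",280,255,305,275,.18,.205)
        for p in[(455,297),(445,305),(440,318),(450,335),(462,345),(325,370),(420,400),(445,365)]: px(p,*p)
    else:
        box("carton",375,355,428,395,.035,.06); box("tray",250,335,350,380,.042,.056)
        box("shelf",425,200,525,270,.364,.378);box("base",425,280,505,335,.006,.03)
        box("tape",330,268,373,310,.035,.06);box("stap",465,355,525,390,.015,.07); box("pot",540,330,580,370,.02,.07)
        box("ycap",255,330,280,350,.155,.175); box("gcap",310,325,335,345,.18,.205)
        for p in[(458,286),(452,292),(465,285),(400,375),(480,225),(460,215)]: px(p,*p)
E
```

```text
scene carton 492 [460.6  -0.7] [ 66.2 115. ] 6.8 z [0.0361 0.044  0.0499]
scene tray 315 [578.9 275.8] [246.1  88.9] 78.6 z [0.0422 0.0478 0.0557]
scene shelf 1750 [ 681.  -254.9] [167. 196.] 42.6 z [0.3665 0.3745 0.3777]
scene base 1248 [ 679.3 -256.5] [192.  259.6] 38.7 z [0.0063 0.0143 0.0255]
scene tape 391 [797.2 103.8] [161.6 101.6] 30.2 z [0.036  0.0457 0.0539]
scene stap 411 [ 405.6 -275.1] [136.8  33.2] 85.0 z [0.0197 0.0465 0.0531]
scene pot 372 [ 426.8 -470.9] [81.3 66.4] 22.5 z [0.0213 0.0423 0.0617]
scene ycap 52 [595.5 350.1] [33.1 28.7] 79.2 z [0.1557 0.1689 0.1742]
scene gcap 69 [569.8 197.6] [35.9 25.5] 46.1 z [0.1813 0.1962 0.2042]
scene (455, 297) [ 0.88  -0.042  0.027]
scene (445, 305) [ 0.837 -0.041  0.028]
scene (440, 318) [ 0.615 -0.182  0.23 ]
scene (450, 335) [ 0.619 -0.21   0.197]
scene (462, 345) [ 0.629 -0.231  0.177]
scene (325, 370) [0.485 0.02  0.042]
scene (420, 400) [ 0.578 -0.171  0.002]
scene (445, 365) [ 0.701 -0.146  0.001]
top carton 323 [461.3   0.6] [ 64.7 109.8] 5.8 z [0.0368 0.0446 0.0529]
top tray 234 [577.4 277.8] [241.5  85.7] 78.5 z [0.0421 0.0479 0.0546]
top shelf 982 [ 680.6 -254.3] [159.3 200. ] 42.8 z [0.3691 0.3748 0.3778]
top base 671 [ 649.5 -242.9] [248.9 189.7] 76.6 z [0.0062 0.0134 0.0248]
top tape 222 [793.4  96.7] [132.3 102.2] 6.8 z [0.0363 0.047  0.0564]
top stap 189 [ 407.2 -273.4] [130.4  27.7] 86.7 z [0.0176 0.0474 0.0546]
top pot 138 [ 427.4 -475.8] [73.2 74.5] 32.1 z [0.0217 0.043  0.0618]
top ycap 43 [596.6 349.4] [30.9 26.5] 73.8 z [0.1577 0.169  0.1745]
top gcap 48 [567.8 197.6] [26.6 30.4] 45.4 z [0.181  0.1986 0.2042]
top (458, 286) [ 0.618 -0.199  0.211]
top (452, 292) [ 0.597 -0.174  0.232]
top (465, 285) [ 0.63  -0.222  0.19 ]
top (400, 375) [0.458 0.006 0.042]
top (480, 225) [ 0.697 -0.267  0.373]
top (460, 215) [ 0.252 -0.04   1.082]
```

```bash
python3 - <<'E'
from h import *
a=np.radians(-47.3); ex=np.array([np.cos(a),np.sin(a),0]); ey=np.array([-np.sin(a),np.cos(a),0]); ez=np.array([0,0,1.])
ax=-.565*ex+.825*ez; n=.825*ex+.565*ez
E0=np.array([.6149,-.1828,0])
rgb={}
for n_,(c0,r0,c1,r1) in(("scene",(265,170,320,240)),("top",(275,165,320,205))):
    s=dict(np.load(n_+".npz")); W=world(s)[r0:r1,c0:c1].reshape(-1,3); F=s["frame"][r0:r1,c0:c1].reshape(-1,3).astype(int)
    im=s["frame"][r0:r1,c0:c1,::-1]; rgb[n_]=cv2.resize(im,(400,400*(r1-r0)//(c1-c0)),interpolation=cv2.INTER_CUBIC)
    P=W-E0; X,Y,Z=P@ex,P@ey,P[:,2]; S=P@ax; T=P@n
    m=(np.abs(Y)<.05)&(Z>.1)&(Z<.3)&(X<.1)&(F.max(1)<75)
    print(n_,m.sum(),"maxS",np.round(np.sort(S[m])[-8:],4))
    for lo in np.arange(.06,.25,.008):
        q=m&(S>=lo)&(S<lo+.008)
        if q.sum()>2: print(round(lo,3),q.sum(),"Y",np.round([Y[q].min(),Y[q].max()],4),"T",np.round([T[q].min(),T[q].max()],4))
    # shelf
    W=world(s).reshape(-1,3);q=(W[:,2]>.366)&(W[:,2]<.379)&(np.abs((W-E0)@ey)<.12)&((W-E0)@ex>-.05)&((W-E0)@ex<.25); 
    print("shelf X",np.percentile((W[q]-E0)@ex,[1,99]),"Y",np.percentile((W[q]-E0)@ey,[1,99]))
h=max(i.shape[0] for i in rgb.values()); cv2.imwrite("pics/cap.png",np.hstack([cv2.copyMakeBorder(i,0,h-i.shape[0],0,0,0) for i in rgb.values()]))
E
```

```text
scene 418 maxS [0.205  0.2052 0.2061 0.2061 0.2063 0.2067 0.2069 0.2069]
0.092 6 Y [-0.0235 -0.0008] T [0.102  0.1516]
0.1 36 Y [-0.0298  0.0025] T [0.0997 0.1535]
0.108 41 Y [-0.0307  0.0024] T [0.0951 0.1517]
0.116 37 Y [-0.0307  0.0034] T [0.0941 0.1506]
0.124 43 Y [-0.0312  0.0041] T [0.0952 0.1506]
0.132 46 Y [-0.0265  0.0101] T [0.0958 0.1509]
0.14 46 Y [-0.0227  0.003 ] T [0.1003 0.1484]
0.148 41 Y [-0.0216  0.0037] T [0.1007 0.143 ]
0.156 27 Y [-0.0164  0.0036] T [0.1057 0.1394]
0.164 18 Y [-0.012   0.0038] T [0.1098 0.1345]
0.172 9 Y [-0.0105  0.0021] T [0.1153 0.1304]
0.18 16 Y [-0.0094  0.0107] T [0.1141 0.1345]
0.188 18 Y [-0.0121  0.0092] T [0.1174 0.1338]
0.196 22 Y [-0.011  0.007] T [0.115  0.1337]
0.204 10 Y [-0.0096  0.0068] T [0.1157 0.1326]
shelf X [0.00057444 0.1923882 ] Y [-0.0813835   0.07762235]
top 190 maxS [0.2071 0.2075 0.2079 0.2082 0.2084 0.2086 0.2086 0.2105]
0.076 4 Y [-0.0263  0.0075] T [0.1135 0.1533]
0.1 10 Y [-0.0281  0.0057] T [0.1077 0.1533]
0.108 6 Y [-0.0277  0.0079] T [0.0983 0.152 ]
0.116 9 Y [-0.0277  0.0115] T [0.1082 0.15  ]
0.124 17 Y [-0.0253  0.0214] T [0.0932 0.1516]
0.132 23 Y [-0.0255  0.0262] T [0.0964 0.1495]
0.14 16 Y [-0.0194  0.0246] T [0.0968 0.1453]
0.148 23 Y [-0.021   0.0253] T [0.0999 0.143 ]
0.156 15 Y [-0.0145  0.0159] T [0.1035 0.1402]
0.164 6 Y [-0.0109 -0.002 ] T [0.1171 0.1322]
0.188 7 Y [-0.0102  0.0091] T [0.1101 0.1346]
0.196 16 Y [-0.0079  0.02  ] T [0.1092 0.134 ]
0.204 22 Y [-0.0071  0.0174] T [0.1056 0.1331]
shelf X [-0.00097307  0.19059729] Y [-0.079361    0.07720919]
```

View pics/cap.png

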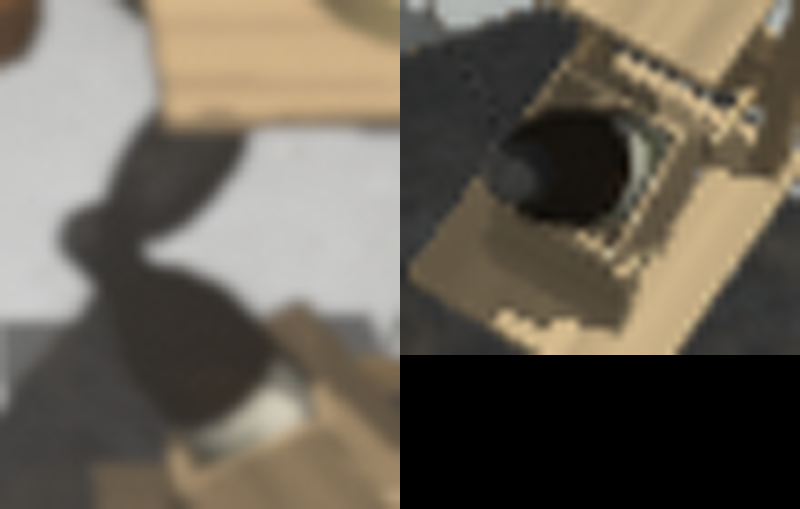

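The left crop shows the cap at (85,240) on the bottle leaning out of the sleeve, and the upright dark blob above it is a shadow. The right crop shows the cap at (520,170), just ahead of the shelf edge. That puts the cap centre at about (0.6075, -0.176, 0.2295), against an expected height of 0.228.

>>> send_rows([
  [[0,0.1,-0.2,0.1,0,0,-10],[0,0.18,-0.4,0.12,0,0,-20],[0,0.26,-0.62,0.12,0,0,-32],[0,0.26,-0.627,0.12,0,0,-42],[0,0.26,-0.627,0.12,0,0,-52],[0,0.26,-0.627,0.12,0,0,-62],[0,0.26,-0.627,0.12,0,0,-72],[0,0.26,-0.627,0.12,0,0,-82],[0,0.26,-0.627,0.12,0,0,-93],[0,0.26,-0.627,0.12,0,0,-104],[0,0.26,-0.627,0.12,0,0,-114.7],[0,0.26,-0.627,0.12,0,0,-114.7]],
])

```text
clock: 1.6
ee_pos: [0.501, -0.0541, 0.3736]
ee_rot: [0.001, 0.933, 0.36, 0.0]
contact_force: [-0.6, 1.8, 0.0]
opening: 1.001
grasp_force: 0.0
```

>>> send_rows([
  [[0,0.02,-0.03,0,-6,-5.6,0],[0,0.04,-0.06,0,-12,-11,0],[0,0.06,-0.075,-0.01,-18,-16.6,0],[0,0.068,-0.083,-0.03,-25.3,-23.3,0],[0,0.068,-0.083,-0.058,-25.3,-23.3,0],[0,0.068,-0.083,-0.058,-25.3,-23.3,0],[0,0.068,-0.083,-0.058,-25.3,-23.3,0]],
])

```text
clock: 2.48
ee_pos: [0.5687, -0.1334, 0.3163]
ee_rot: [0.275, 0.89, 0.347, 0.108]
contact_force: [-1.3, -0.0, 0.6]
opening: 0.998
grasp_force: 0.0
```

```bash
python3 - <<'E'
from h import *
s=bot.snapshot("wrist"); np.savez("wrist",**s)
st=bot.state(); Rt=R.from_quat(np.array(st["ee_rot"])[[1,2,3,0]]).as_matrix(); print(st["ee_pos"],Rt.round(3))
M=cv2.Rodrigues(np.array(s["rvec"],float))[0]; t=np.array(s["tvec"]).ravel(); print("f",s["fx"],s["cx"],s["cy"],"cam",-M.T@t,(Rt.T@(-M.T@t-st["ee_pos"])).round(3))
def proj(P):
    c=M@np.array(P)+t; th=np.arctan2(np.hypot(*c[:2]),c[2]); ph=np.arctan2(c[1],c[0]); return s["cx"]+s["fx"]*th*np.cos(ph),s["cy"]+s["fy"]*th*np.sin(ph)
im=s["frame"][...,::-1].copy()
im=cv2.resize(im,(800,600))
ax=np.array([-.383,.415,.825]);cap=np.array([.6075,-.1762,.2295])
for p in (cap,cap+.014*ax): print((np.array(proj(p))*800/512).round(1)); cv2.circle(im,tuple(int(v*800/512) for v in proj(p)),2,(0,0,255),-1)
cv2.imwrite("pics/w1.png",im)
E
```

```text
[ 0.56876846 -0.133617    0.31642044] [[ 0.736  0.558  0.383]
 [ 0.677 -0.607 -0.415]
 [ 0.001  0.565 -0.825]]
f 297.3186396354542 255.68791235511048 194.06434505118108 cam [ 0.5754599  -0.03380776  0.41570759] [ 0.073 -0.001 -0.121]
[397.9 315.3]
[397.8 324.2]
```

View pics/w1.png

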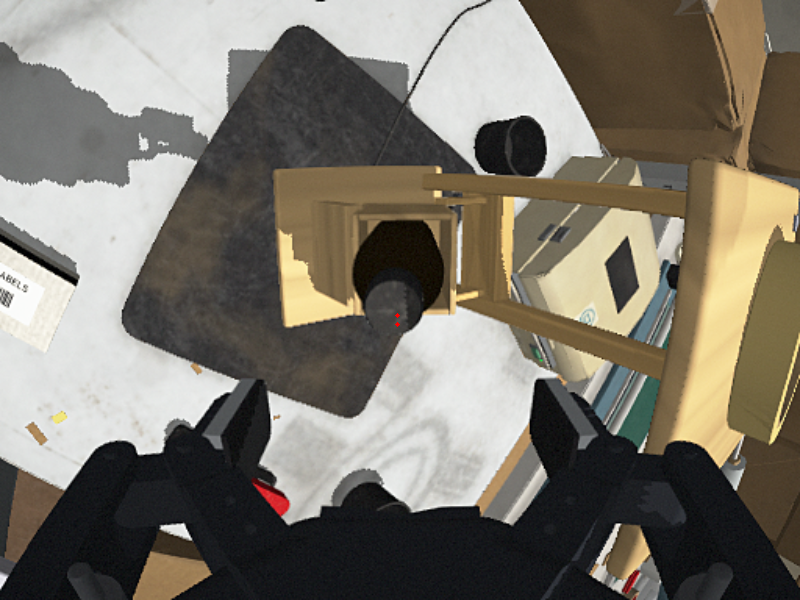

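The wrist view shows the cap's top disc at about (394,308), while my estimate projects to (398,324). The cap is therefore roughly 6 mm towards +tool x, so I'll refine it with the wrist depth.

```bash
cat >> h.py <<'E'
def wworld(s):
    "world coords of every wrist (equidistant fisheye) pixel"
    z=s["z_map"]; v,u=np.mgrid[:z.shape[0],:z.shape[1]]
    a=(u-s["cx"])/s["fx"]; b=(v-s["cy"])/s["fy"]; r=np.hypot(a,b)+1e-9
    k=np.tan(r)/r*z
    M=cv2.Rodrigues(np.array(s["rvec"],float))[0]
    return (np.stack([a*k,b*k,z],-1)-np.array(s["tvec"]).ravel())@M
E
python3 - <<'E'
from h import *
s=dict(np.load("wrist.npz")); W=wworld(s)
cap=np.array([.6075,-.1762,.2295]); Rt=np.array([[.736,.558,.383],[.677,-.607,-.415],[.001,.565,-.825]])
L=(W-cap)@Rt   # tool axes relative to est. cap centre
r=slice(175,235); c=slice(220,290); l=L[r,c].reshape(-1,3); 
m=(np.abs(l[:,2]+.014)<.006)&(np.hypot(l[:,0],l[:,1])<.04)
q=l[m]; print(m.sum(),np.percentile(q,[1,50,99],axis=0).round(4)); print(cv2.minEnclosingCircle((q[:,:2]*1000).astype(np.float32)))
for d in(.03,.06,.08,.1):
    m=(np.abs(l[:,2]-d)<.004)&(np.hypot(l[:,0],l[:,1])<.05); q=l[m]; print(d,m.sum(),np.percentile(q,[2,98],axis=0).round(4)[:,:2] if m.sum()>3 else '')
E
```

```text
1088 [[-0.0058 -0.0157 -0.012 ]
 [ 0.0078 -0.0027 -0.0104]
 [ 0.0206  0.0109 -0.0083]]
((7.023737907409668, -2.5963523387908936), 14.765365600585938)
0.03 17 [[ 0.0072 -0.0137]
 [ 0.0151  0.0136]]
0.06 79 [[-0.0151 -0.0289]
 [ 0.0085  0.027 ]]
0.08 0 
0.1 0
```

>>> send_rows([
  [[0,0.01,-0.004,-0.019,0,0,0],[0,0.018,-0.012,-0.036,0,0,0],[0,0.026,-0.02,-0.054,0,0,0],[0,0.034,-0.029,-0.072,0,0,0],[0,0.042,-0.037,-0.088,0,0,0],[0,0.042,-0.037,-0.088,0,0,0],[0,0.042,-0.037,-0.088,0,0,0]],
])

```text
clock: 3.4
ee_pos: [0.6106, -0.1702, 0.2284]
ee_rot: [0.276, 0.89, 0.347, 0.108]
contact_force: [-0.6, -0.0, 1.1]
opening: 0.999
grasp_force: 0.0
```

```bash
python3 - <<'E'
from h import *
s=bot.snapshot("wrist"); cv2.imwrite("pics/w2.png",cv2.resize(s["frame"][170:354,130:380,::-1],(800,588)))
st=bot.state();print(st["ee_pos"],st["contact_force"])
W=wworld(s);Rt=R.from_quat(np.array(st["ee_rot"])[[1,2,3,0]]).as_matrix()
l=((W-st["ee_pos"])@Rt)[120:384,200:310].reshape(-1,3)
m=(l[:,2]>-.02)&(l[:,2]<.005)&(np.hypot(l[:,0],l[:,1])<.025);q=l[m]
print(m.sum(),np.percentile(q,[1,50,99],axis=0).round(4) if m.any() else '')
E
```

```text
[ 0.61055701 -0.17001928  0.22836139] [ 0.30583076 -0.11526394 -0.19908925]
3639 [[-0.0112 -0.0135 -0.0112]
 [ 0.0056  0.0002 -0.0096]
 [ 0.0159  0.0139  0.0044]]
```

View pics/w2.png

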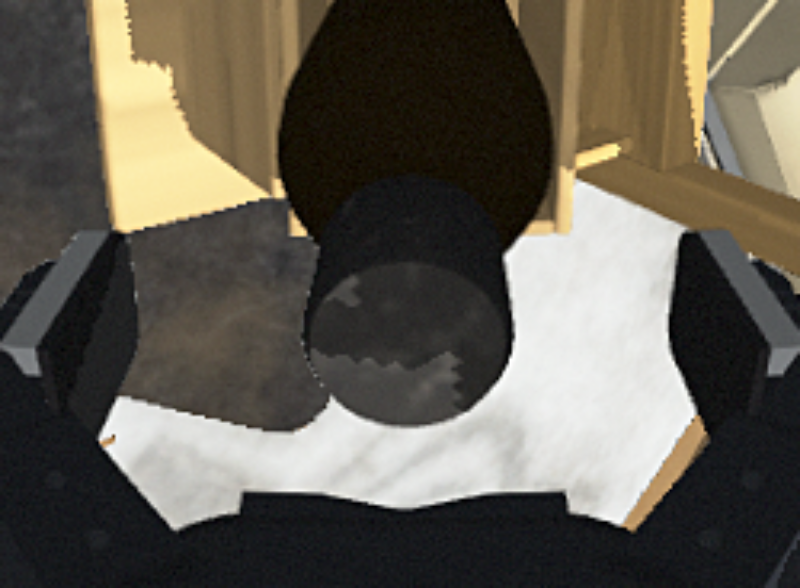

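The cap at (408,340) stands midway between the open pads (110 and 690), with its axis in line with the tool. I'm closing on it.

>>> send_rows([
  [[0.5,0,0,0,0,0,0],[1,0,0,0,0,0,0],[1,0,0,0,0,0,0],[1,0,0,0,0,0,0],[1,0,0,0,0,0,0],[1,0,0,0,0,0,0]],
])

```text
clock: 4.2
ee_pos: [0.6109, -0.1702, 0.228]
ee_rot: [0.276, 0.89, 0.347, 0.108]
contact_force: [-3.0, 1.9, 10.0]
opening: 0.339
grasp_force: 58.5
```

>>> send_rows([
  [[1,-0.004,0.004,0.008,0,0,0],[1,-0.008,0.008,0.0165,0,0,0],[1,-0.012,0.013,0.026,0,0,0],[1,-0.016,0.017,0.034,0,0,0]],
])

```text
clock: 4.7
ee_pos: [0.5942, -0.153, 0.2618]
ee_rot: [0.275, 0.89, 0.348, 0.107]
contact_force: [3.7, -3.5, -4.4]
opening: 0.342
grasp_force: 61.2
```

>>> send_rows([
  [[1,-0.006,0.0065,0.013,0,0,0],[1,-0.0125,0.0135,0.027,0,0,0],[1,-0.019,0.0205,0.041,0,0,0],[1,-0.025,0.027,0.054,0,0,0],[1,-0.031,0.0335,0.067,0,0,0],[1,-0.038,0.041,0.082,0,0,0],[1,-0.044,0.0475,0.095,0,0,0],[1,-0.044,0.0475,0.095,0,0,0]],
])

```text
clock: 5.7
ee_pos: [0.5502, -0.1047, 0.3565]
ee_rot: [0.275, 0.89, 0.348, 0.108]
contact_force: [-0.0, 1.1, -3.7]
opening: 0.337
grasp_force: 60.1
```

>>> send_rows([
  [[1,-0.02,0.03,0.02,0,0,0],[1,-0.04,0.06,0.04,2,1.8,0],[1,-0.06,0.09,0.06,6,5.5,0],[1,-0.08,0.12,0.08,10,9.2,0],[1,-0.1,0.155,0.09,14,12.9,0],[1,-0.1,0.155,0.09,18,16.6,0],[1,-0.1,0.155,0.09,22,20.3,0],[1,-0.1,0.155,0.09,25.3,23.3,0],[1,-0.1,0.155,0.09,25.3,23.3,0],[1,-0.1,0.155,0.09,25.3,23.3,0]],
])

```text
clock: 6.95
ee_pos: [0.4503, 0.0493, 0.4459]
ee_rot: [0.001, 0.932, 0.364, -0.0]
contact_force: [-0.6, 0.3, -2.7]
opening: 0.344
grasp_force: 61.5
```

>>> send_rows([
  [[1,0.02,0.04,0.005,0,0,6],[1,0.04,0.08,0.01,0,0,12],[1,0.06,0.12,0.01,0,0,18],[1,0.085,0.155,0.01,0,0,24],[1,0.11,0.19,0.01,0,0,30],[1,0.128,0.2275,0.01,0,0,35.9],[1,0.128,0.2275,0.01,0,0,35.9],[1,0.128,0.2275,0.01,0,0,35.9],[1,0.128,0.2275,0.01,0,0,35.9]],
])

```text
clock: 8.07
ee_pos: [0.578, 0.2765, 0.4568]
ee_rot: [0.0, 0.774, 0.633, 0.0]
contact_force: [0.0, -0.4, -4.4]
opening: 0.338
grasp_force: 60.6
```

```bash
python3 - <<'E'
from h import *
st=bot.state();print(st["ee_pos"],st["ee_rot"],st["contact_force"])
ims=[]
for n in("scene","top"):
    s=bot.snapshot(n); np.savez(n+"2",**s); W=world(s); w=W.reshape(-1,3)
    d=np.hypot(w[:,0]-.578,w[:,1]-.277)
    for lo in np.arange(.22,.42,.02):
        q=w[(w[:,2]>lo)&(w[:,2]<lo+.02)&(d<.06)]
        if len(q)>5: print(n,round(lo,2),len(q),q[:,:2].min(0).round(4),q[:,:2].max(0).round(4),(q[:,:2].min(0)/2+q[:,:2].max(0)/2).round(4))
    q=w[(d<.06)&(w[:,2]>.2)]; print("zmin",np.sort(q[:,2])[:6])
    if n=="scene": ims=s["frame"][110:240,120:260,::-1]
cv2.imwrite("pics/hang.png",cv2.resize(ims,(640,594),interpolation=cv2.INTER_CUBIC))
s=bot.snapshot("wrist"); np.savez("wrist2",**s)
E
```

```text
[0.57801181 0.27650626 0.45676205] [8.19615046e-05 7.74214197e-01 6.32923611e-01 2.70586011e-04] [ 0.01034003 -0.39801639 -4.36528145]
scene 0.24 63 [0.5475 0.2431] [0.5957 0.2918] [0.5716 0.2674]
scene 0.26 81 [0.546  0.2414] [0.6012 0.2913] [0.5736 0.2663]
scene 0.28 81 [0.5478 0.2406] [0.6034 0.2949] [0.5756 0.2677]
scene 0.3 99 [0.5455 0.2395] [0.6042 0.2935] [0.5749 0.2665]
scene 0.32 87 [0.5453 0.2407] [0.5998 0.2877] [0.5725 0.2642]
scene 0.34 92 [0.5447 0.2418] [0.6033 0.2958] [0.574  0.2688]
scene 0.36 98 [0.5462 0.24  ] [0.5962 0.2967] [0.5712 0.2683]
scene 0.38 114 [0.548  0.2431] [0.5987 0.2944] [0.5733 0.2688]
scene 0.4 99 [0.5511 0.249 ] [0.5981 0.2902] [0.5746 0.2696]
zmin [0.24135497 0.2419455  0.24228884 0.24255902 0.2425976  0.24328356]
zmin [1.12679441 1.12697215 1.12731027 1.12736354 1.12736961 1.12738018]
```

View pics/hang.png

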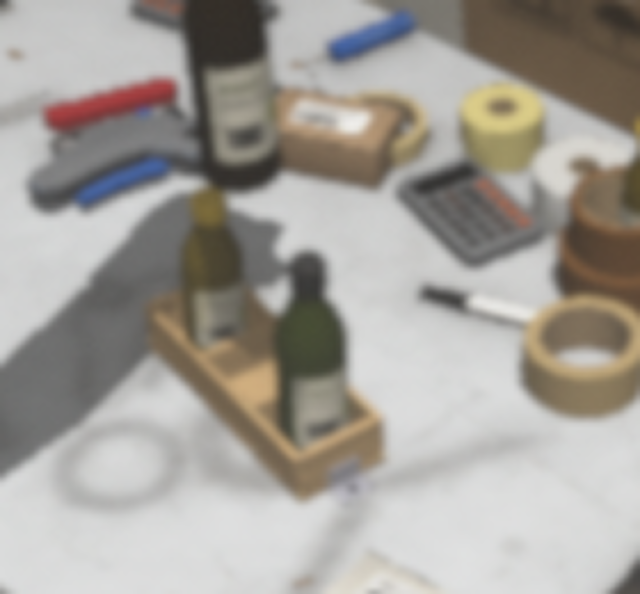

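The bottle hangs upright above the tray at crop (235,100), the middle cell is empty at (250,370), and both neighbours are standing. I'll refine the centring before lowering.

```bash
python3 - <<'E'
from h import *
from scipy.optimize import least_squares
def circ(q,r,c0): 
    f=least_squares(lambda c:np.hypot(q[:,0]-c[0],q[:,1]-c[1])-r,c0,loss="soft_l1",f_scale=.002); return f.x.round(4)
s=dict(np.load("scene2.npz")); w=world(s).reshape(-1,3); d=np.hypot(w[:,0]-.578,w[:,1]-.277)
for lo in(.25,.29,.33,.36):
    q=w[(w[:,2]>lo)&(w[:,2]<lo+.035)&(d<.06)]; print("brown",lo,circ(q,.031,[.578,.277]))
g=w[(w[:,2]>.06)&(w[:,2]<.11)&(np.hypot(w[:,0]-.569,w[:,1]-.198)<.036)]; print("green",circ(g,.029,[.567,.198]))
for nm,W in(("wrist2",wworld(dict(np.load("wrist2.npz")))),("scene2",world(s))):
    q=W.reshape(-1,3); q=q[(q[:,2]>.044)&(q[:,2]<.054)&(np.abs(q[:,0]-.578)<.09)&(np.abs(q[:,1]-.277)<.15)]
    e=np.array([.980,-.198]);f=np.array([.198,.980]); p=q[:,:2]-[.578,.277]
    x,y=p@e,p@f; print(nm,len(q),np.percentile(x,[1,99]).round(4),np.percentile(y,[1,99]).round(4), cv2.minAreaRect((q[:,:2]*1000).astype(np.float32)))
    # inner dividers : histogram of y on rim points away from long walls
    m=np.abs(x)<.03; print(np.histogram(y[m],bins=np.arange(-.13,.131,.005))[0])
E
```

```text
brown 0.25 [0.5806 0.2761]
brown 0.29 [0.5802 0.2753]
brown 0.33 [0.5797 0.2755]
brown 0.36 [0.5804 0.2772]
green [0.5669 0.2004]
wrist2 715 [-0.0414  0.0429] [-0.0141  0.1203] ((588.750244140625, 325.722900390625), (141.5474395751953, 84.4352798461914), 78.80558013916016)
[ 0  0  0  0  0  0  0  0  0  0  0  0  0  0  0  0  0  0  0  0  0  0  0  0
  0  0  0  0  0  0  0  0  0 16  9  0  0  0  0  0  0  0  0  0  0  0  0  0
 22 94 19  0]
scene2 239 [-0.043   0.0428] [-0.1224  0.1201] ((577.4046630859375, 275.96990966796875), (247.7721405029297, 88.25468444824219), 78.02943420410156)
[ 0 11 12  8  9 11  5  2  3  1  2  0  1  1  0  0  0  2  1  0  0  0  0  0
  0  0  0  0  0  0  0  0  3  4  0  0 10  4  3  2  2  2  0  0  0  0  0  1
  4  4  2  0]
```

>>> send_rows([
  [[1,-0.001,0.0005,-0.03,0,0,0],[1,-0.001,0.0005,-0.065,0,0,0],[1,-0.001,0.0005,-0.1,0,0,0],[1,-0.001,0.0005,-0.135,0,0,0],[1,-0.001,0.0005,-0.16,0,0,0],[1,-0.001,0.0005,-0.18,0,0,0],[1,-0.001,0.0005,-0.195,0,0,0],[1,-0.001,0.0005,-0.21,0,0,0],[1,-0.001,0.0005,-0.22,0,0,0],[1,-0.001,0.0005,-0.226,0,0,0],[1,-0.001,0.0005,-0.226,0,0,0]],
])

```text
clock: 9.6
ee_pos: [0.5774, 0.2774, 0.2302]
ee_rot: [-0.0, 0.774, 0.633, -0.0]
contact_force: [0.3, 0.0, -3.6]
opening: 0.336
grasp_force: 60.4
```

>>> send_rows([
  [[1,0,0,-0.002,0,0,0],[1,0,0,-0.004,0,0,0],[1,0,0,-0.006,0,0,0],[1,0,0,-0.007,0,0,0],[1,0,0,-0.007,0,0,0]],
])

```text
clock: 10.22
ee_pos: [0.5774, 0.2774, 0.2232]
ee_rot: [0.0, 0.774, 0.633, -0.0]
contact_force: [1.5, 0.3, -3.9]
opening: 0.337
grasp_force: 60.4
```

>>> send_rows([
  [[1,0,0,-0.001,0,0,0],[1,0,0,-0.002,0,0,0],[1,0,0,-0.003,0,0,0],[1,0,0,-0.003,0,0,0]],
])

```text
clock: 10.72
ee_pos: [0.5777, 0.2777, 0.2209]
ee_rot: [-0.0, 0.774, 0.633, 0.001]
contact_force: [-0.5, 0.4, 4.2]
opening: 0.337
grasp_force: 61.4
```

>>> send_rows([
  [[0.6,0,0,0,0,0,0],[0.5,0,0,0,0,0,0],[0.3,0,0,0,0,0,0],[0,0,0,0,0,0,0],[0,0,0,0,0,0,0],[0,0,0,0.02,0,0,0],[0,0,0,0.06,0,0,0],[0,0,0,0.1,0,0,0],[0,0,0,0.13,0,0,0],[0,0,0,0.13,0,0,0]],
])

```text
clock: 11.98
ee_pos: [0.5782, 0.2773, 0.3538]
ee_rot: [0.0, 0.774, 0.633, 0.002]
contact_force: [1.8, 0.1, -0.7]
opening: 1.002
grasp_force: 0.0
```

```bash
python3 - <<'E'
from h import *
from scipy.optimize import least_squares
s=bot.snapshot("scene"); w=world(s).reshape(-1,3)
for lo in(.07,.11,.2):
    q=w[(w[:,2]>lo)&(w[:,2]<lo+.035)&(np.hypot(w[:,0]-.578,w[:,1]-.277)<.04)]
    if len(q)>9: print(lo,len(q),least_squares(lambda c:np.hypot(q[:,0]-c[0],q[:,1]-c[1])-(.031 if lo<.2 else .015),[.578,.277],loss="soft_l1",f_scale=.002).x.round(4),q[:,2].max())
s=bot.snapshot("wrist"); cv2.imwrite("pics/w3.png",cv2.resize(s["frame"][...,::-1],(640,480))); np.savez("wrist3",**s)
E
```

```text
0.07 88 [0.579  0.2785] 0.10427668002762513
0.11 133 [0.5778 0.2804] 0.14474919173772743
0.2 85 [0.5772 0.2825] 0.2332256901009171
```

View pics/w3.png

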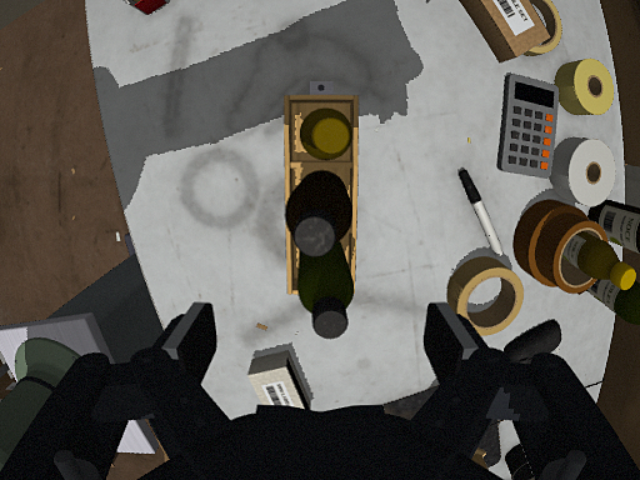

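The brown bottle stands in the middle cell (cap at 315,235), with yellow (325,130) and green (330,315) either side still upright. Next is the carton at (275,380).

>>> send_rows([
  [[0,-0.02,-0.05,0.01,0,0,4],[0,-0.04,-0.1,0.01,0,0,8],[0,-0.07,-0.16,0.01,0,0,12],[0,-0.1,-0.22,0,0,0,17.7],[0,-0.117,-0.277,-0.04,0,0,17.7],[0,-0.117,-0.277,-0.1,0,0,17.7],[0,-0.117,-0.277,-0.15,0,0,17.7],[0,-0.117,-0.277,-0.18,0,0,17.7],[0,-0.117,-0.277,-0.18,0,0,17.7],[0,-0.117,-0.277,-0.18,0,0,17.7]],
])

```text
clock: 13.32
ee_pos: [0.4608, 0.0003, 0.1713]
ee_rot: [0.0, 0.667, 0.745, 0.0]
contact_force: [-0.8, -0.9, 0.6]
opening: 0.999
grasp_force: 0.0
```

```bash
python3 - <<'E'
from h import *
s=bot.snapshot("wrist"); st=bot.state(); print(st["ee_pos"],st["ee_rot"])
q=wworld(s).reshape(-1,3); q=q[(q[:,2]>.04)&(q[:,2]<.05)&(np.abs(q[:,0]-.461)<.06)&(np.abs(q[:,1])<.08)]
print(len(q),cv2.minAreaRect((q[:,:2]*1000).astype(np.float32)),np.median(q[:,2]))
E
```

```text
[0.4609958  0.00048019 0.1714929 ] [4.38474065e-04 6.67277278e-01 7.44808984e-01 6.48109388e-04]
8333 ((461.18157958984375, 1.0626220703125), (60.984188079833984, 110.0600814819336), 5.5528717041015625) 0.04513721723203038
```

>>> send_rows([
  [[0,0,0.0006,-0.03,0,0,-0.7],[0,0,0.0006,-0.07,0,0,-0.7],[0,0,0.0006,-0.1,0,0,-0.7],[0,0,0.0006,-0.125,0,0,-0.7],[0,0,0.0006,-0.139,0,0,-0.7],[0,0,0.0006,-0.139,0,0,-0.7],[0.3,0,0.0006,-0.139,0,0,-0.7],[1,0,0.0006,-0.139,0,0,-0.7],[1,0,0.0006,-0.139,0,0,-0.7],[1,0,0.0006,-0.139,0,0,-0.7],[1,0,0.0006,-0.139,0,0,-0.7]],
])

```text
clock: 14.75
ee_pos: [0.461, 0.0012, 0.0324]
ee_rot: [0.0, 0.672, 0.741, 0.001]
contact_force: [-1.8, -0.1, 14.7]
opening: 0.694
grasp_force: 61.9
```

>>> send_rows([
  [[1,0,0,0.02,0,0,0],[1,0,0.01,0.05,0,0,0],[1,-0.003,0.05,0.06,0,0,-4],[1,-0.006,0.1,0.06,0,0,-8],[1,-0.009,0.15,0.06,0,0,-12],[1,-0.011,0.2,0.06,0,0,-17],[1,-0.011,0.222,0.05,0,0,-17],[1,-0.011,0.222,0.03,0,0,-17],[1,-0.011,0.222,0.015,0,0,-17],[1,-0.011,0.222,0.006,0,0,-17],[1,-0.011,0.222,0.003,0,0,-17],[1,-0.011,0.222,0.003,0,0,-17]],
])

```text
clock: 16.25
ee_pos: [0.4496, 0.2227, 0.0345]
ee_rot: [0.0, 0.774, 0.633, 0.0]
contact_force: [-1.1, 0.3, -1.1]
opening: 0.693
grasp_force: 65.6
```

>>> send_rows([
  [[1,0,0,-0.0015,0,0,0],[1,0,0,-0.003,0,0,0],[1,0,0,-0.003,0,0,0]],
])

```text
clock: 16.62
ee_pos: [0.4496, 0.2231, 0.0324]
ee_rot: [-0.0, 0.774, 0.633, 0.001]
contact_force: [-6.8, -2.0, 29.1]
opening: 0.691
grasp_force: 69.2
```

>>> send_rows([
  [[0.3,0,0,0.001,0,0,0],[0,0,0,0.001,0,0,0],[0,0,0,0.001,0,0,0],[0,0,0,0.001,0,0,0],[0,0,0,0.04,0,0,0],[0,0,0,0.09,0,0,0],[0,0,0,0.14,0,0,0],[0,0,0,0.14,0,0,0],[0,0,0,0.14,0,0,0]],
])

```text
clock: 17.75
ee_pos: [0.449, 0.2232, 0.1709]
ee_rot: [-0.0, 0.774, 0.633, -0.0]
contact_force: [0.4, -0.0, 0.9]
opening: 1.002
grasp_force: 0.0
```

```bash
cat > carton.py <<'E'
from h import *
s=bot.snapshot("wrist"); st=bot.state(); print(st["ee_pos"],st["clock"])
w=wworld(s).reshape(-1,3); C=np.array([.578,.2768]); e=np.array([.980,-.199]);f=np.array([.199,.980])
p=(w[:,:2]-C)@np.array([e,f]).T
q=p[(w[:,2]>.04)&(w[:,2]<.048)&(p[:,0]>-.2)&(p[:,0]<-.0435)&(np.abs(p[:,1]+.078)<.1)]
print("carton in tray frame",len(q),cv2.minAreaRect((q*1000).astype(np.float32)))
t=p[(w[:,2]>.046)&(w[:,2]<.056)&(p[:,0]>-.05)&(p[:,0]<.06)&(np.abs(p[:,1])<.13)]
if len(t)>9: print("tray x,y pct",np.percentile(t,[1,99],axis=0).round(4).tolist())
fr=t[(t[:,0]<-.034)]; print("front line slope deg",np.degrees(np.polyfit(fr[:,1],fr[:,0],1)[0]) if len(fr)>20 else len(fr),len(fr))
E
python3 carton.py
```

```text
[0.44898444 0.22299185 0.1705537 ] 17.8
carton in tray frame 8331 ((-115.54534149169922, -78.19719696044922), (60.96528625488281, 110.21121215820312), 0.04415707662701607)
tray x,y pct [[-0.0415, -0.1177], [0.0411, 0.0905]]
front line slope deg -0.12666954066977743 1755
```

>>> send_rows([
  [[0.4,-0.01,0.002,0,0,0,10],[0.4,-0.02,0.004,0,0,0,20],[0.4,-0.03,0.006,0,0,0,30],[0.4,-0.04,0.008,0,0,0,40],[0.4,-0.05,0.01,0,0,0,50],[0.4,-0.055,0.0115,0,0,0,60],[0.4,-0.055,0.0115,0,0,0,70],[0.4,-0.055,0.0115,0,0,0,80],[0.4,-0.055,0.0115,0,0,0,90],[0.4,-0.055,0.0115,0,0,0,90],[0.4,-0.055,0.0115,0,0,0,90]],
])

```text
clock: 19.18
ee_pos: [0.3943, 0.2342, 0.1708]
ee_rot: [-0.0, 0.102, 0.995, -0.0]
contact_force: [-0.5, 0.4, 0.6]
opening: 0.604
grasp_force: 0.0
```

```bash
python3 - <<'E'
from h import *
st=bot.state();print(st["ee_pos"],st["ee_rot"],st["joint_positions"],st["opening"])
C=np.array([.578,.2768]);print((st["ee_pos"][:2]-C)@np.array([[.98,.199],[-.199,.98]]))
E
```

```text
[0.39429551 0.23420636 0.17081563] [-3.34079775e-04  1.01758982e-01  9.94808970e-01 -3.34429387e-04] [-0.96419518  0.41384374  0.38237454  2.11715347 -0.24924735  0.65353451
  0.95508936] 0.6041139356178982
[-0.17155427 -0.07829896]
```

>>> send_rows([
  [[0.4,0,0,-0.04,0,0,0],[0.4,0,0,-0.09,0,0,0],[0.4,0,0,-0.12,0,0,0],[0.4,0,0,-0.139,0,0,0],[0.4,0,0,-0.139,0,0,0]],
])

```text
clock: 19.8
ee_pos: [0.3938, 0.2338, 0.0312]
ee_rot: [-0.001, 0.101, 0.995, -0.001]
contact_force: [-0.0, 0.0, 0.9]
opening: 0.603
grasp_force: 0.0
```

>>> send_rows([
  [[0.4,0.005,-0.001,0,0,0,0],[0.4,0.01,-0.002,0,0,0,0],[0.4,0.015,-0.003,0,0,0,0],[0.4,0.02,-0.004,0,0,0,0],[0.4,0.025,-0.005,0,0,0,0],[0.4,0.03,-0.006,0,0,0,0],[0.4,0.035,-0.007,0,0,0,0],[0.4,0.038,-0.0077,0,0,0,0],[0.4,0.04,-0.008,0,0,0,0],[0.4,0.04,-0.008,0,0,0,0]],
])

```text
clock: 21.05
ee_pos: [0.4346, 0.2265, 0.0323]
ee_rot: [0.0, 0.1, 0.995, 0.0]
contact_force: [0.2, 0.4, 0.8]
opening: 0.599
grasp_force: 0.0
```

```bash
python3 carton.py
```

```text
[0.43445598 0.22650079 0.03226791] 21.1
carton in tray frame 4407 ((-111.88008880615234, -78.87472534179688), (62.80766296386719, 109.86388397216797), 1.2056896686553955)
tray x,y pct [[-0.0423, 0.1028], [-0.0098, 0.1215]]
front line slope deg 5.011469206225968 111
```

```bash
python3 - <<'E'
from h import *
s=bot.snapshot("wrist"); a=cv2.resize(s["frame"][...,::-1],(512,384))
s=bot.snapshot("scene"); b=cv2.resize(s["frame"][170:270,120:240,::-1],(460,384),interpolation=cv2.INTER_CUBIC)
cv2.imwrite("pics/push.png",cv2.resize(np.hstack([a,b]),(800,316)))
E
```

```text
(no output)
```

View pics/push.png

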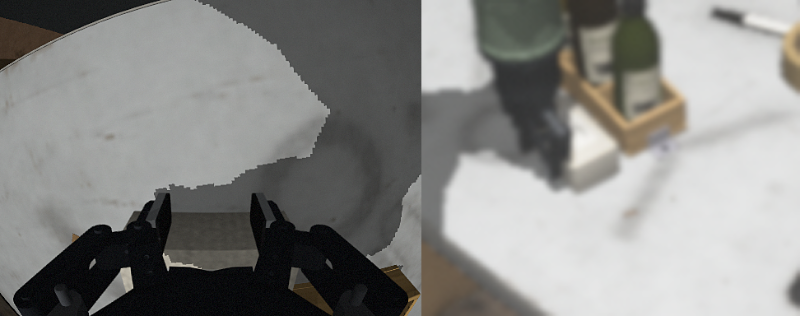

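The wrist camera now sits behind the push and sees only fingers. The scene crop shows the carton (590,150) ahead of the fingers with a small gap left to the tray, so I'll measure from the scene and top cameras.

```bash
cat > c2.py <<'E'
from h import *
st=bot.state(); C=np.array([.578,.2768]); A=np.array([[.98,.199],[-.199,.98]])
print("tcp",((st["ee_pos"][:2]-C)@A).round(4),st["ee_pos"][2].round(4),st["contact_force"].round(1),st["clock"])
for n in("scene","top"):
    s=bot.snapshot(n); w=world(s).reshape(-1,3); F=s["frame"].reshape(-1,3).astype(int); p=(w[:,:2]-C)@A
    m=(w[:,2]>.036)&(w[:,2]<.052)&(p[:,0]>-.2)&(p[:,0]<-.02)&(np.abs(p[:,1]+.078)<.1)&(F.min(1)>110)&(F[:,0]-F[:,2]<35)
    q=p[m]
    if len(q)>5: print(n,len(q),np.percentile(q,[2,98],axis=0).round(4).tolist(),[np.round(v,1) for v in cv2.minAreaRect((q*1000).astype(np.float32))])
E
python3 c2.py
```

```text
tcp [-0.1308 -0.0778] 0.0323 [ 0.1 -0.3 -0.2] 21.2
scene 213 [[-0.1169, -0.1368], [-0.0215, -0.0225]] [array([-55.4, -84. ]), array([157.2,  78.8]), np.float64(63.7)]
```

>>> send_rows([
  [[0.4,0.003,-0.0006,0,0,0,0],[0.4,0.006,-0.0012,0,0,0,0],[0.4,0.009,-0.0018,0,0,0,0],[0.4,0.012,-0.0024,0,0,0,0],[0.4,0.013,-0.0026,0,0,0,0],[0.4,0.014,-0.0028,0,0,0,0],[0.4,0.014,-0.0028,0,0,0,0]],
])

```text
clock: 22.18
ee_pos: [0.4485, 0.2237, 0.0323]
ee_rot: [0.0, 0.099, 0.995, 0.0]
contact_force: [-0.6, 0.1, 0.3]
opening: 0.605
grasp_force: 0.0
```

>>> send_rows([
  [[0.4,0.001,-0.0002,0,0,0,0],[0.4,0.002,-0.0004,0,0,0,0],[0.4,0.002,-0.0004,0,0,0,0]],
])

```text
clock: 22.55
ee_pos: [0.4506, 0.2233, 0.0323]
ee_rot: [0.0, 0.1, 0.995, 0.0]
contact_force: [0.7, -0.8, 0.6]
opening: 0.597
grasp_force: 0.0
```

>>> send_rows([
  [[0.4,0.001,-0.0002,0,0,0,0],[0.4,0.001,-0.0002,0,0,0,0]],
])

```text
clock: 22.8
ee_pos: [0.4515, 0.2231, 0.0323]
ee_rot: [0.0, 0.1, 0.995, -0.0]
contact_force: [0.2, -0.4, 0.3]
opening: 0.598
grasp_force: 0.0
```

>>> send_rows([
  [[0.4,0.001,-0.0002,0,0,0,0],[0.4,0.001,-0.0002,0,0,0,0]],
])

```text
clock: 23.05
ee_pos: [0.4525, 0.2229, 0.0323]
ee_rot: [0.0, 0.1, 0.995, -0.0]
contact_force: [-0.5, 0.2, -0.2]
opening: 0.603
grasp_force: 0.0
```

```bash
python3 - <<'E'
from h import *
s=bot.snapshot("scene"); st=bot.state(); print(st["contact_force"],st["ee_pos"])
cv2.imwrite("pics/p2.png",cv2.resize(s["frame"][165:245,130:230,::-1],(750,600),interpolation=cv2.INTER_CUBIC))
E
```

```text
[-0.72881641  0.48252976 -0.10011556] [0.4524954  0.22288528 0.03230354]
```

View pics/p2.png

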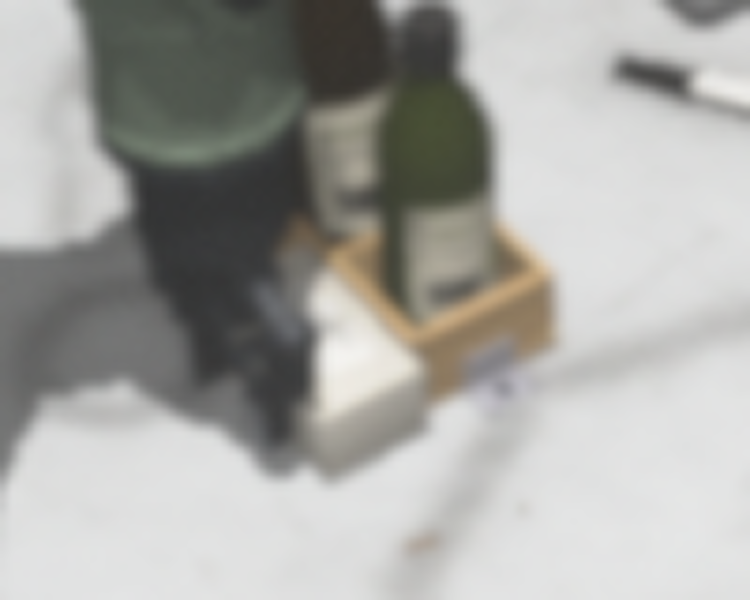

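The carton's front edge (420,370) is within a few millimetres of the tray's front wall, and there is no contact force yet. I'll creep on.

>>> send_rows([
  [[0.4,0.001,-0.0002,0,0,0,0],[0.4,0.001,-0.0002,0,0,0,0]],
])

```text
clock: 23.35
ee_pos: [0.4531, 0.2227, 0.0323]
ee_rot: [-0.0, 0.099, 0.995, -0.0]
contact_force: [-4.2, 0.9, 1.6]
opening: 0.595
grasp_force: 1.8
```

>>> send_rows([
  [[0.4,0.001,-0.0002,0,0,0,0],[0.4,0.001,-0.0002,0,0,0,0]],
])

```text
clock: 23.6
ee_pos: [0.4531, 0.2227, 0.0322]
ee_rot: [-0.001, 0.099, 0.995, -0.0]
contact_force: [-9.8, 2.9, 8.4]
opening: 0.602
grasp_force: 5.2
```

Contact with about 10 N. I'll back off and look.

>>> send_rows([
  [[0.4,-0.003,0.0006,0,0,0,0],[0.4,-0.01,0.002,0,0,0,0],[0.4,-0.03,0.006,0,0,0,0],[0.4,-0.03,0.006,0.04,0,0,0],[0.4,-0.03,0.006,0.1,0,0,-8],[0.4,-0.03,0.006,0.15,0,0,-18],[0.4,-0.03,0.006,0.15,0,0,-28],[0,-0.03,0.006,0.15,0,0,-38],[0,-0.03,0.006,0.15,0,0,-48],[0,-0.03,0.006,0.15,0,0,-58],[0,-0.03,0.006,0.15,0,0,-68],[0,-0.03,0.006,0.15,0,0,-78]],
])

```text
clock: 25.1
ee_pos: [0.4242, 0.2286, 0.1823]
ee_rot: [0.0, 0.706, 0.709, 0.0]
contact_force: [0.6, 0.5, -0.1]
opening: 1.002
grasp_force: 0.0
```

>>> send_rows([
  [[0,0,0,0,0,0,-10],[0,0,0,0,0,0,-12],[0,0,0,0,0,0,-12],[0,0,0,0,0,0,-12]],
])

```text
clock: 25.6
ee_pos: [0.4244, 0.2285, 0.1823]
ee_rot: [-0.0, 0.773, 0.634, 0.0]
contact_force: [0.5, -0.1, 0.6]
opening: 1.0
grasp_force: 0.0
```

```bash
sed -i 's/p\[:,0\]<-.0435/p[:,0]<-.040/' carton.py; python3 carton.py; python3 - <<'E'
from h import *
s=bot.snapshot("wrist"); np.savez("w5",**s); im=s["frame"][...,::-1]
t=bot.snapshot("scene"); b=cv2.resize(t["frame"][135:245,130:230,::-1],(364,400),interpolation=cv2.INTER_CUBIC)
cv2.imwrite("pics/fin.png",np.hstack([cv2.resize(im[40:300,120:400],(430,400)),b]))
w=wworld(s).reshape(-1,3);q=None
C=np.array([.578,.2768]);p=(w[:,:2]-C)@np.array([[.98,.199],[-.199,.98]])
for y in(-.12,-.1,-.08,-.06,-.04):   # height profile across the carton/tray seam
    m=np.abs(p[:,1]-y)<.004; print(y,[round(float(np.median(w[m&(np.abs(p[:,0]-x)<.0008),2])),4) if (m&(np.abs(p[:,0]-x)<.0008)).any() else None for x in np.arange(-.052,-.034,.0016)])
E
```

```text
[0.42441999 0.22845653 0.18234964] 25.65
carton in tray frame 7331 ((-70.87844848632812, -55.861412048339844), (155.06124877929688, 61.58235549926758), 89.99691009521484)
tray x,y pct [[-0.0436, -0.1173], [0.0414, 0.0977]]
front line slope deg 0.09993338681710161 1687
-0.12 [0.0449, 0.0446, 0.0451, 0.0448, 0.0444, 0.0448, 0.0452, 0.0483, 0.05, 0.0505, 0.0493, 0.05]
-0.1 [0.0447, 0.0447, 0.0449, 0.0447, 0.0452, 0.0447, 0.0448, 0.0487, 0.05, 0.0501, 0.0495, 0.049]
-0.08 [0.0452, 0.0451, 0.0449, 0.0451, 0.045, 0.0449, 0.0452, 0.0481, 0.05, 0.0503, 0.0497, None]
-0.06 [0.045, 0.0448, 0.045, 0.045, 0.0446, 0.0448, 0.0448, 0.0471, 0.0501, 0.0499, 0.0499, 0.0481]
-0.04 [0.0451, 0.0448, 0.0452, 0.0451, 0.0447, 0.0452, 0.0453, 0.0476, 0.0496, 0.0496, 0.0496, 0.0487]
```

View pics/fin.png

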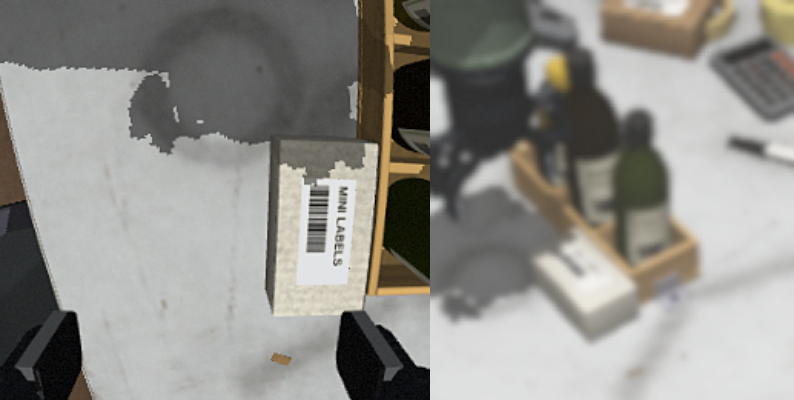

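The carton lies flush along the tray wall (seam at about x=372 in the left crop), with no step in the depth profile, and all three bottles are upright. One last check of its y centring.

```bash
python3 - <<'E'
from h import *
w=wworld(dict(np.load("w5.npz"))).reshape(-1,3);C=np.array([.578,.2768]);p=(w[:,:2]-C)@np.array([[.98,.199],[-.199,.98]])
q=p[(w[:,2]>.043)&(w[:,2]<.047)&(p[:,0]>-.12)&(p[:,0]<-.05)&(np.abs(p[:,1]+.078)<.1)]
print(np.percentile(q,[.1,99.9],axis=0).round(4)); y=np.percentile(q[:,1],[.1,99.9]).mean(); print(y)
t=p[(w[:,2]>.047)&(w[:,2]<.053)&(np.abs(p[:,0])<.043)&(p[:,1]<-.09)]; print("tray end y",t[:,1].min())
if abs(y+.078)<.008: print(bot.finish_job())
E
```

```text
[[-0.1011 -0.1328]
 [-0.0501 -0.0237]]
-0.07828661987948457
tray end y -0.11871040884344405
the job is handed in; nothing more can be done
None
```

The job is handed in at about 26 s of the 72 s: the brown bottle stands upright in the middle cell, and the carton lies flush against the tray, centred on the green bottle's cell to within about 1 mm by my own measurement; no verdict was returned.

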